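Clamp a test board in the draw-down fixture

TASK

Get the test board ready for a paint draw-down, by pushing only: with the fingertips, slide the board along the bed of the fixture until it sits flush against both steel stops, in their corner. Then push the knob of the cam lever all the way round to its stop, without taking it between the fingers, so that the cam clamps the board there. The board stays flat on the bed and is never lifted, and the other things are left where they are.

Things in the scene. Friction and masses are not known exactly. Their poses are not given: they have to be found in the camera images.
- bed: Draw-down fixture, fixed to the table: grey metal plate 280 x 210 mm (its x, y), top face 14 mm above the table. Origin: centre of its underside, on the table; x along its length, away from the robot, y to the left, z up. Two steel stops rise 9 mm above the plate, at its far end and along its left side; the cam lever stands at its right side.
- stop_corner (a point): The corner where the two stops' faces meet, on the bed's top face: (120, 80, 14) mm in the bed's frame, same axes. The end stop's face is the plane x = 120 mm (from y = -20 to 95), the side stop's face y = 80 mm (from x = -75 to 105). A board squared on the side stop first slides along it to the end stop without wedging askew.
- board: Loose wood fibre test board, white primed face, 150 x 100 x 12 mm (its x, y, z), about 0.18 kg, lying on the bed (top 26 mm above the table). Origin: centre of its underside; axes as the bed's when home. Starts 20 to 35 mm short of the end stop, 12 to 16 mm off the side stop, turned up to 0.12 rad. Slides at 1 to 2 N.
- board_corner (a point): The far left corner of the board's underside, (75, 50, 0) mm in the board's frame: it meets stop_corner when the board is home.
- clamp_lever (a joint): Cam lever angle, rad; grows clockwise seen from above. At 0 (open) the lever points along (0.18, -0.98) in the bed's x, y; at 1.75 along -x, with the lobe pressing hardest on the board's right long edge; hard stop at 1.86. Starts at 0 to 0.2. The cam touches a seated board only in the last 0.4 rad, taking 5 to 12 N at the knob, before that 1 N. Stays where left.
- cam_pivot (a point): The lever's upright pivot axis at the bed's top face: (80, -55, 14) mm in the bed's frame. The cam reaches 36 mm from the axis at its lobe: towards the bed's -x when open, towards the board when closed; elsewhere 9 mm. Cam and boss stand up to 20 mm above the bed; the lever's bar, 9 mm thick, runs 17 mm above it.
- lever_knob (a point): Middle of the upright black knob at the end of the lever, 95 mm from the pivot axis: 22 mm diameter, from 26 to 56 mm above the table (this point at 41 mm).
- drawdown_bar: Bystander: draw-down bar with a plastic grip, 25 x 100 x 12 mm, lying on the table to the left of the fixture. Origin: centre of its underside.
- dropper: Bystander: small dropper bottle, 33 mm diameter, 85 mm tall, to the left of the fixture. Origin: centre of its underside.
- weight: Bystander: check weight, 34 mm diameter, 40 mm tall, to the left of the fixture. Origin: centre of its underside.
- tin_lid: Bystander: pressed metal tin lid lying flat, 105 mm diameter, 9 mm high, on the table to the right of the fixture's near half, outside the lever's reach. Origin: centre of its underside.
Mind the look-alikes: they are no part of the job. What is shaped like the board but green is not meant.

How it is judged (in metres and radians):
On the way, in this order (a step that is already met when the one before it is completed fails the run):
1. the board is pushed home against both stops while the clamp is still open (value of joint clamp_lever below 0.8 rad and x of board_corner in the frame of stop_corner above -0.004 m and y of board_corner in the frame of stop_corner above -0.004 m and angle between the x axis of board and the x axis of bed, either way round below 0.04 rad), for 0.2 s.
2. the lever is swung round to its stop (value of joint clamp_lever above 1.65 rad), for 0.2 s.
At the end, for the whole second after the job is handed in: The board lies flat on the bed, its far edge within 2.5 mm of the end stop and its left edge within 2.5 mm of the side stop, square to them within 0.02 rad; the lever is beyond 1.65 rad and its cam presses on the board with more than 4 N; all at rest (x of board_corner in the frame of stop_corner above -0.0025 m and y of board_corner in the frame of stop_corner above -0.0025 m and angle between the x axis of board and the x axis of bed, either way round below 0.02 rad and angle between board's own z axis and vertical below 0.03 rad and height (world z) of board below 0.017 m and value of joint clamp_lever above 1.65 rad and contact force between clamp_lever and board above 4 N and linear speed of board below 0.01 m/s); the robot touches nothing.
It fails at once if the board is lifted or tipped up off the bed (height (world z) of board above 0.022 m or angle between board's own z axis and vertical above 0.12 rad).
It fails at once if a bystander is shoved or knocked over (distance of any of drawdown_bar, dropper, weight, tin_lid from where it was at the start of the episode above 0.03 m or angle between any of dropper, weight's own z axis and vertical above 0.5 rad).
It fails at once if the knob is gripped between the fingers instead of pushed (horizontal distance between the grasp point and lever_knob below 0.01 m and height (world z) of the grasp point below 0.068 m).
It also fails if it takes over 61 s, if anything falls off the work surface, if the arm or the gripper's body presses on something with over 40 N, if the wrist force passes 120 N, or if a joint passes its speed limit or range.

ROBOT

A 6-joint arm with a two-finger parallel gripper is mounted at the origin on the work surface; the furniture and walls round the work are solid. World frame = base frame: x ahead of the robot, y to its left, z up, the work surface at z = 0. Lengths are in mm, angles in rad, forces in N, time in s.
With the tool pointing down it reaches from about 400 to 925 mm from the base axis. Payload 12.5 kg.
Tool frame: the origin (TCP) lies midway between the tips of the shut fingers; the grasp point (between the pads) lies 19 mm behind it (env.pinch_z is the z of the grasp point in the tool frame, in mm); z points along the fingers, y is the line along which they close (so a half turn about z gives the same grasp; the last joint's range is limited). The gripper opens to 95 mm and grips with 3 to 60 N. Pads are 20 mm wide; open, the fingers measure 119 mm over their backs; the gripper's body (75 mm by 180 mm) begins 59 mm behind the grasp point.
Start: joints at [1.216, 0.491, 1.559, -0, 1.092, -0.106], TCP at [153.883, 605.778, 214.661] pointing down, gripper open.
Joint ranges: [-3.1, 3.1], [-0.84, 2.19], [0.05, 2.79], [-1.13, 4.28], [0.06, 2.93], [-2.69, 2.69]. Speed limits (rad/s): [2.22, 2.22, 2.79, 3.14, 3.14, 3.14].

INTERFACE

Orientations are given as [roll, pitch, yaw] about the fixed x, y, z axes, in that order (R = Rz(yaw) Ry(pitch) Rx(roll)).
In Python, from cell import env, eyes gives the robot as it stands.
- The arm moves only by the shell command python3 -m inch 'ROWS'. ROWS is JSON, a list of rows, each a list of 3 entries, a list of its own where there are three numbers: the shift along the tool's x, y, z in units of 60 mm (1.0 is 60 mm), then the turn about the tool's z in units of 5 degrees (1.0 is 5 degrees), then the closure, from -1 (fully open) to 1 (shut). In form: [[[tx, ty, tz], turn, claw], ...]. A call has exactly 10 rows; each row shifts and turns the commanded pose from where the row before left it, along the tool's axes as they then stand; what a row does not reach is not made up. A row lasts 1/8 s, in which the tool goes at most 62.5 mm and 10.7 degrees, less where a joint would pass 70% of its speed; a pose out of reach is approached as far as the arm can. A call is refused whole if a number of a shift passes 1 or a number of a turn 1, either way. A call with a gripper value outside its range is refused whole. The fingers move at their own pace and stop on an object; the grip force is fixed at half the most. Time passes only in rows, so rows that do not move let the fingers close, or fill a call up. It gives the time, the measured TCP pose, the force, the opening and the grip force at its end, in the units of the state.
- env.state(): the state, without advancing time (a new reading comes with each control period).
- eyes.read_camera(name): name is "side" or "top"; returns a dict with "pixels" (420x560x3 uint8, red, green, blue), "fx", "fy", "cx", "cy" (pixels), "extrinsics" (4x4, takes a point from world to camera coordinates). Camera axes: x right, y down, z forward; pixel columns grow to the right and rows downward; lengths in mm; the calibration is good to about 2 mm. A picture is of the moment at which its call begins. There is no depth.
- env.job_done(): hands the job in; it is judged then, once.
Trained networks look in a picture, given as the dict that the camera call returned (one of the last four; its "shot" number tells which), for a name from the list of things; names that differ only in an ending like _2 or _b are one class to them, and where a whole thing is asked for, a point or a joint stands for the part that bears it (a point fixed in the world has none). Each returns a list of dicts, best first, with "score" (0 to 1); they miss things now and then, are a little off and sometimes report something else, mostly with a low value. They report only what shows in the picture. A call takes as long as a camera call. They do not tell look-alikes from the thing itself.
- eyes.boxes_of(name, picture): "centre" ([row, column] in pixels, amid what is visible of it).
- eyes.cut_out(name, picture): "mask" (420x560 bool, what is visible of it) and "centre" ([row, column] in pixels, amid what is visible of it).
- eyes.spot_point(name, picture): "centre" ([row, column] in pixels: a listed point, or the origin of a listed thing).
The state is a dict: "t": time; "joints": joint angles; "qvel": joint speeds; "tau": joint torques, N m; "eef_pos": TCP position; "tcp_rot": TCP orientation; "ft_force": force on the tool from outside, world axes, zero at the start; "moment": the same for the moment, N m; "opening": opening from 0.0 (shut) to 1.0 (fully open); "grip_force": force on a finger pad.
Only numpy, scipy, OpenCV 4.12 (cv2) and the standard library are available. Lean on these libraries where they do the work, as an engineer would, in place of code of your own. Each camera call takes 0.05 s, during which the arm holds its last target. There are 200 camera calls.

## Working session

There is one attempt and no reset: what is moved stays moved. The work goes in short steps, Python scripts to look and compute and a shell command to move; the robot and the scene stay as the last step left them, time stands still between calls to the robot, and variables do not carry over. Pictures are saved under pics/ and viewed, at most 10 in all, crops included, and the job is handed in when it is done.

```bash
mkdir -p pics; ls
cat > h.py <<'E'
import numpy as np, cv2
from cell import env, eyes
def ray(p,rc):
    E=np.array(p["extrinsics"]);R=E[:3,:3];t=E[:3,3]
    d=R.T@np.array([(rc[1]-p["cx"])/p["fx"],(rc[0]-p["cy"])/p["fy"],1]);return -R.T@t,d
def atz(p,rc,z):
    o,d=ray(p,rc);return o+d*(z-o[2])/d[2]
def tri(p,a,q,b):
    o1,d1=ray(p,a);o2,d2=ray(q,b)
    s=np.linalg.lstsq(np.c_[d1,-d2],o2-o1,rcond=None)[0]
    x,y=o1+s[0]*d1,o2+s[1]*d2;return (x+y)/2,np.linalg.norm(x-y)
E
python3 - <<'E'
from h import *
np.set_printoptions(precision=1,suppress=True)
T=eyes.read_camera("top");S=eyes.read_camera("side")
for n,p in(("top",T),("side",S)): cv2.imwrite(f"pics/{n}0.png",p["pixels"][:,:,::-1]); print(n,ray(p,(210,280)))
for n in["bed","stop_corner","board","board_corner","cam_pivot","lever_knob","drawdown_bar","dropper","weight","tin_lid"]:
    a=eyes.spot_point(n,T);b=eyes.spot_point(n,S)
    print(n,[(np.round(i["centre"],1),round(i["score"],2)) for i in a[:3]],[(np.round(i["centre"],1),round(i["score"],2)) for i in b[:3]])
    if a and b: print("   ",*tri(T,a[0]["centre"],S,b[0]["centre"]))
s=env.state();print(s["t"],s["eef_pos"],s["tcp_rot"],s["opening"],env.pinch_z)
E
```

```text
pics
top (array([ 367.9,   21.3, 1063.2]), array([ 0.1, -0. , -1. ]))
side (array([482.1, 811.5, 552.6]), array([-0. , -0.8, -0.5]))
bed [(array([178.2, 209.9]), 0.54), (array([191. , 394.3]), 0.17)] [(array([218.1, 245.3]), 0.75), (array([231.8, 189.5]), 0.24), (array([229.7, 204.6]), 0.16)]
    [511.1 154.7 120.8] 23.63162325900176
stop_corner [(array([113.7, 266.4]), 0.86)] [(array([235.5, 190.2]), 0.59), (array([265.7, 208.5]), 0.19)]
    [660.5  41.6   5.4] 0.0691392834879996
board [(array([158.3, 291.1]), 0.87), (array([286.8, 386.1]), 0.82)] [(array([179.6, 338.4]), 0.85), (array([221.7, 238. ]), 0.79), (array([265.7, 279. ]), 0.69)]
    [424.2  24.6 167.3] 213.63994190276762
board_corner [(array([124.9, 275. ]), 0.73), (array([325.7, 374.6]), 0.7), (array([160.1, 292.9]), 0.41)] [(array([183.6, 369.2]), 0.94), (array([230.1, 203.2]), 0.85), (array([220.7, 237.4]), 0.27)]
    [426.7  85.3 223.2] 321.87159004856903
cam_pivot [(array([136.3, 326.4]), 0.94)] [(array([202.8, 217.1]), 0.56)]
    [606.7 -92.8  11. ] 4.26162111649647
lever_knob [(array([137.5, 366.8]), 0.56)] [(array([219.8, 245. ]), 0.58), (array([170.9, 223. ]), 0.57)]
    [ 584.7 -201.  -104.7] 80.29118341918779
drawdown_bar [(array([137.2, 221.6]), 0.68)] [(array([264.9, 207.6]), 0.89), (array([175.2, 226.7]), 0.23)]
    [609.7 144.5   0.2] 0.5427915281802571
dropper [(array([204.5, 222.1]), 0.62)] [(array([264.3, 279.3]), 0.81)]
    [456.7 145.6  -5.3] 0.9227335224058821
weight [(array([179.7, 210.8]), 0.5)] [(array([273.7, 254. ]), 0.73)]
    [512.4 170.9  -6.5] 1.961530834484168
tin_lid [(array([193. , 394.5]), 0.56)] [(array([179.1, 267.3]), 0.56)]
    [ 474.6 -245.1   -3.4] 0.1182245521662101
1.1 [153.9 605.8 214.7] [3.1 0.  2.9] 0.9995775503965264 -18.8
```

Run:
```python
import cv2
t=cv2.imread("pics/top0.png");s=cv2.imread("pics/side0.png")
cv2.imwrite("pics/tc.png",cv2.resize(t[80:280,180:440],None,fx=3,fy=3,interpolation=cv2.INTER_CUBIC))
```

```text
(no output)
```

View pics/tc.png

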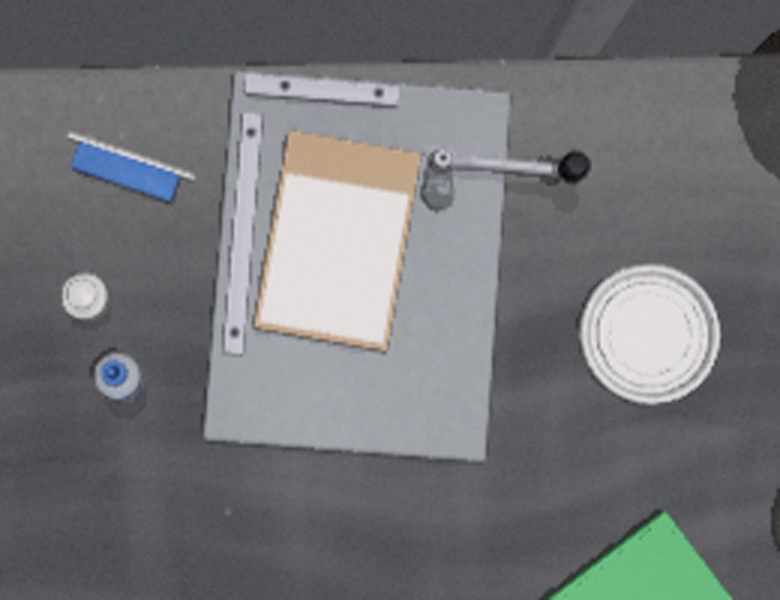

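View pics/side0.png

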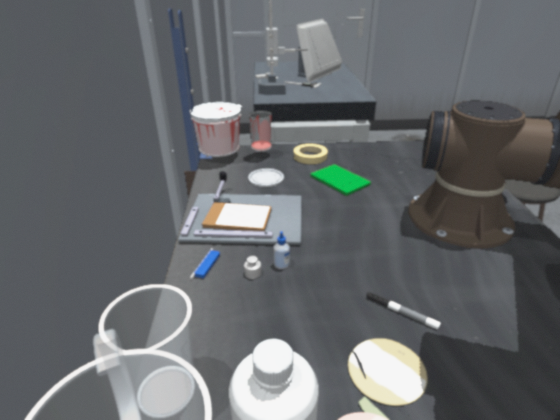

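The crop shows the bed. The board meant is the white one with the tan end, at about px (160,291). The green one at (287,386) is the look-alike, so I leave it alone. The knob is at about px (135,371), the pivot at (133,327), and the tin lid at (191,396).

```bash
cat >> h.py <<'E'
np.set_printoptions(precision=2,suppress=True)
def rect(p,pts,z):
    w=np.array([atz(p,(y,x),z)[:2] for x,y in pts]);return w
def boardpose(p,near):
    m=[c for c in eyes.cut_out("board",p) if np.hypot(*(np.array(c["centre"])-near))<40]
    if not m: return None
    m=m[0]["mask"].astype(np.uint8)
    c=max(cv2.findContours(m,0,2)[0],key=cv2.contourArea)[:,0]
    w=rect(p,c,26).astype(np.float32)
    (cx,cy),(a,b),an=cv2.minAreaRect(w)
    if a<b: an+=90;a,b=b,a
    return np.array([cx,cy]),(a,b),np.radians((an+90)%180-90)
E
python3 - <<'E'
from h import *
T=eyes.read_camera("top");S=eyes.read_camera("side")
f=lambda P:[(180+x/3,80+y/3) for x,y in P]
B=rect(T,f([(235,73),(510,92),(485,460),(205,440)]),14);print("bed",B,B.mean(0))
e=(B[0]+B[1]-B[2]-B[3])/2; l=(B[0]+B[3]-B[1]-B[2])/2
print(np.linalg.norm(e),np.linalg.norm(l),np.arctan2(e[1],e[0]),np.arctan2(-l[0],l[1]))
D=rect(T,f([(287,131),(420,153),(386,350),(255,327)]),26);e=(D[0]+D[1]-D[2]-D[3])/2;l=(D[0]+D[3]-D[1]-D[2])/2
print("board",D,D.mean(0),np.linalg.norm(e),np.linalg.norm(l),np.arctan2(e[1],e[0]),np.arctan2(-l[0],l[1]))
print(boardpose(T,(160,291)),boardpose(S,(218,238)))
print("knob",atz(T,(80+165/3,180+573/3),56),"pivot",atz(T,(80+157/3,180+441/3),34),"stopcorner",atz(T,(113.7,266.4),14))
print("knob tri",tri(T,(80+165/3,180+573/3),S,(176,223)))
print("board ctr tri",tri(T,(80+240/3,180+337/3),S,(216.5,237.5)))
for n in["bed"]:
  for p in(T,S):
    for c in eyes.cut_out(n,p)[:1]:
      print(n,c["mask"].sum(),[ (q[0],q[1]) for q in cv2.boxPoints(cv2.minAreaRect(np.argwhere(c["mask"])[:,::-1].astype(np.float32)))])
E
```

```text
bed [[ 680.02   59.28]
 [ 661.63 -147.48]
 [ 385.45 -120.13]
 [ 404.36   85.95]] [532.86 -30.6 ]
277.23602918401303 207.26231128204486 -0.0975879348803369 -0.0901116913426435
board [[631.83  21.01]
 [613.4  -77.27]
 [467.19 -48.36]
 [486.04  47.33]] [549.61 -14.32] 148.58505813356706 98.75748154432702 -0.18692896226957784 -0.18983471828289622
(array([549.99, -13.8 ]), (152.3169403076172, 101.20594024658203), np.float64(-0.20850514017086524)) (array([552.33,  -1.17]), (154.1405487060547, 116.7039566040039), np.float64(-0.20668779904299517))
knob [ 595.46 -184.41   56.  ] pivot [608.23 -91.88  34.  ] stopcorner [658.13  41.45  14.  ]
knob tri (array([ 598.28, -187.45,   41.04]), np.float64(1.081516817432966))
board ctr tri (array([551.47, -14.59,  17.1 ]), np.float64(1.0566184326228154))
bed 8417 [(np.float32(247.22758), np.float32(226.26897)), (np.float32(257.51038), np.float32(102.87587)), (np.float32(377.0138), np.float32(112.83449)), (np.float32(366.73102), np.float32(236.22758))]
bed 3992 [(np.float32(178.7698), np.float32(241.29434)), (np.float32(181.90378), np.float32(169.2132)), (np.float32(302.97925), np.float32(174.47736)), (np.float32(299.84528), np.float32(246.5585))]
```

View pics/top0.png

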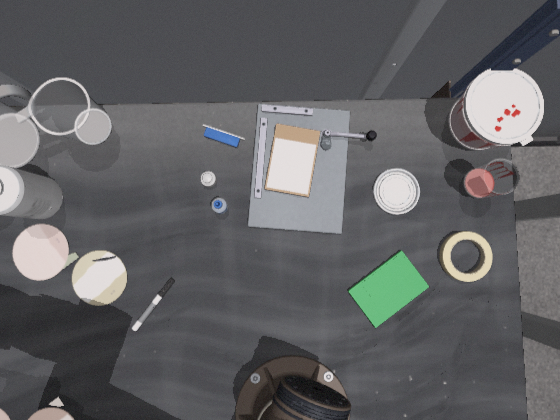

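```bash
cat >> h.py <<'E'
from scipy.spatial.transform import Rotation as Ro
B0=np.array([533,-30.5]);BY=-0.094
def w2b(p):
    c,s=np.cos(BY),np.sin(BY);d=np.array(p[:2])-B0;return np.array([c*d[0]+s*d[1],-s*d[0]+c*d[1]])
def b2w(p):
    c,s=np.cos(BY),np.sin(BY);return B0+np.array([c*p[0]-s*p[1],s*p[0]+c*p[1]])
def go(target,yaw=None):
    """units of shift in tool frame (at given yaw, else present) to world target"""
    s=env.state();p=np.array(s["eef_pos"]);R=Ro.from_euler("xyz",s["tcp_rot"] if yaw is None else [np.pi,0,yaw]).as_matrix()
    return R.T@(np.array(target)-p)/60
def where():
    s=env.state();print("t",s["t"],"tcp",np.array(s["eef_pos"]),"bed",w2b(s["eef_pos"]),"rot",np.array(s["tcp_rot"]),"F",np.array(s["ft_force"]),"open",s["opening"])
E
python3 -c "
from h import *
where();print(go([450,250,215]));a=np.array([450,250,215])
R=Ro.from_euler('xyz',env.state()['tcp_rot']).as_matrix()
print(b2w([-10,-75]),R.T@(np.array([*b2w([-10,-75]),200])-a)/60, R)"
```

```text
t 1.4 tcp [153.87 605.78 214.69] bed [-437.18  597.89] rot [3.14 0.   2.89] F [-0.27 -0.53 -0.16] open 0.9971410884763131
[-6.24 -4.53 -0.01]
[ 516.   -104.23] [-2.52 -5.45  0.25] [[-0.97  0.25  0.  ]
 [ 0.25  0.97  0.  ]
 [-0.    0.   -1.  ]]
```

The full top view shows a clear path; the tall things are off at the left and right edges.

```bash
python3 -m inch '[[[-0.7,-0.5,0],0,0],[[-0.7,-0.5,0],0,0],[[-0.7,-0.5,0],0,0],[[-0.7,-0.5,0],0,0],[[-0.7,-0.5,0],0,0],[[-0.7,-0.5,0],0,0],[[-0.7,-0.5,0],0,0],[[-0.7,-0.5,0],0,0],[[-0.6,-0.5,0],0,0],[[-0.3,-0.7,0],0,0]]'
python3 -m inch '[[[-0.3,-0.8,0],0,0],[[-0.4,-0.8,0],0,0],[[-0.4,-0.8,0],0,0],[[-0.4,-0.8,0],0,0],[[-0.4,-0.8,0],0,0],[[-0.2,-0.4,0],0,0],[[0,0,0],1,0],[[0,0,0],1,0],[[0,0,0],1,0],[[0,0,0],1,0]]'
python3 -m inch '[[[0,0,0],1,0],[[0,0,0],1,0],[[0,0,0],1,0],[[0,0,0],1,0],[[0,0,0],1,0],[[0,0,0],1,0],[[0,0,0],1,0],[[0,0,0],1,0],[[0,0,0],1,0],[[0,0,0],1,0]]'
python3 -c "
from h import *
where();print(np.degrees(env.state()['tcp_rot'][2]-1.477));print(go([*b2w([-10,-75]),60],1.477))"
```

```text
t: 2.65
eef_pos: [456.4, 206.0, 214.5]
tcp_rot: [3.141, 0.001, 2.892]
ft_force: [0.5, -0.6, 0.3]
opening: 0.497
grip_force: 0.0
t: 3.9
eef_pos: [512.2, -79.6, 214.7]
tcp_rot: [3.141, 0.0, 2.541]
ft_force: [1.1, -0.6, 0.4]
opening: 0.502
grip_force: 0.0
t: 5.15
eef_pos: [512.2, -79.6, 214.7]
tcp_rot: [3.141, -0.0, 1.668]
ft_force: [0.6, 0.8, -0.3]
opening: 0.5
grip_force: 0.0
t 5.15 tcp [512.18 -79.56 214.7 ] bed [-16.12 -50.79] rot [ 3.14 -0.    1.67] F [ 0.6   0.76 -0.31] open 0.4997816822978493
10.9536555316207
[-0.4   0.1   2.58]
```

```bash
python3 -m inch '[[[0,0,0],1,0],[[0,0,0],1,0],[[0,0,0],0.2,0],[[-0.4,0.1,0.5],0,0],[[0,0,0.8],0,0],[[0,0,0.8],0,0],[[0,0,0.8],0,0],[[0,0,0.2],0,0],[[0,0,0.15],0,0],[[0,0,0],0,0]]'
python3 -c "
from h import *
where()
T=eyes.read_camera('top');cv2.imwrite('pics/t1.png',cv2.resize(T['pixels'][80:280,180:440,::-1],None,fx=3,fy=3))"
```

```text
t: 6.4
eef_pos: [516.4, -104.1, 20.4]
tcp_rot: [3.14, 0.0, 1.479]
ft_force: [-0.5, 0.1, -0.2]
opening: 0.496
grip_force: 0.0
t 6.4 tcp [ 516.4 -104.1   20.4] bed [ -9.62 -74.83] rot [3.14 0.   1.48] F [-0.54  0.11 -0.19] open 0.4955853921947809
```

View pics/t1.png

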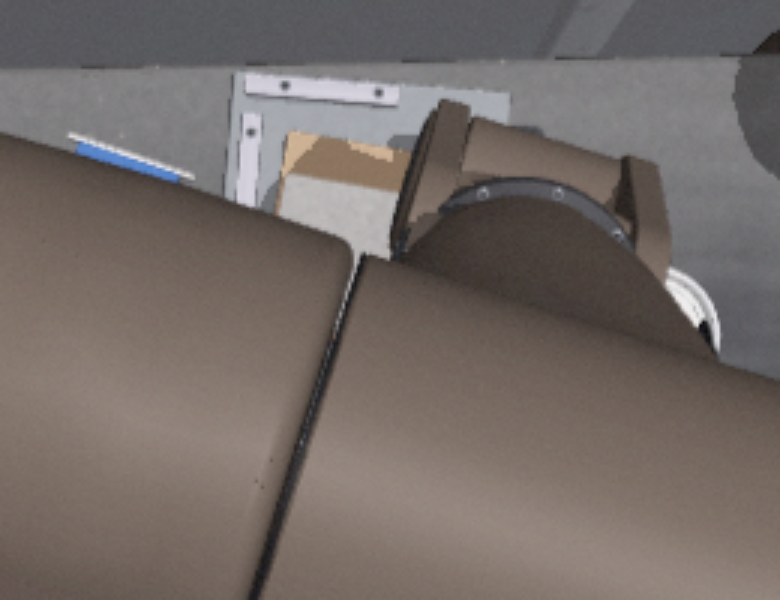

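```bash
python3 -m inch '[[[0.16,0,0.03],0,0],[[0.16,0,0],0,0],[[0.16,0,0],0,0],[[0.05,0,0],0,0],[[0.05,0,0],0,0],[[0.05,0,0],0,0],[[0.05,0,0],0,0],[[0.03,0,0],0,0],[[0.01,0,0],0,0],[[0,0,0],0,0]]'
python3 -c "
from h import *
where()"
```

```text
t: 7.7
eef_pos: [520.0, -61.0, 17.9]
tcp_rot: [3.141, -0.0, 1.479]
ft_force: [0.7, -2.4, 1.1]
opening: 0.497
grip_force: 1.2
t 7.7 tcp [520.   -61.04  17.88] bed [-10.07 -31.62] rot [ 3.14 -0.    1.48] F [ 0.71 -2.39  1.13] open 0.49662041308179605
```

Only sliding force so far (about 2 N). I'll push on gently until the stop resists.

```bash
python3 -m inch '[[[0.02,0,0],0,0],[[0.02,0,0],0,0],[[0.01,0,0],0,0],[[0,0,0],0,0],[[0,0,0],0,0],[[0,0,0],0,0],[[0,0,0],0,0],[[0,0,0],0,0],[[0,0,0],0,0],[[0,0,0],0,0]]'
python3 -c "
from h import *
where()"
```

```text
t: 8.95
eef_pos: [520.2, -58.0, 17.8]
tcp_rot: [3.142, -0.0, 1.479]
ft_force: [1.9, -3.2, 0.9]
opening: 0.497
grip_force: 1.6
t 8.95 tcp [520.18 -57.98  17.8 ] bed [-10.18 -28.56] rot [ 3.14 -0.    1.48] F [ 1.88 -3.24  0.87] open 0.4973645613442167
```

```bash
python3 -m inch '[[[0.02,0,0],0,0],[[0.02,0,0],0,0],[[0,0,0],0,0],[[0,0,0],0,0],[[0,0,0],0,0],[[0,0,0],0,0],[[0,0,0],0,0],[[0,0,0],0,0],[[0,0,0],0,0],[[0,0,0],0,0]]'
python3 -c "
from h import *
where();T=eyes.read_camera('top');cv2.imwrite('pics/t2.png',cv2.resize(T['pixels'][95:195,235:355,::-1],None,fx=6,fy=6,interpolation=2))"
```

```text
t: 10.2
eef_pos: [520.3, -57.4, 17.9]
tcp_rot: [3.141, 0.002, 1.479]
ft_force: [-2.0, -22.3, 1.7]
opening: 0.501
grip_force: 11.7
t 10.2 tcp [520.31 -57.37  17.86] bed [-10.11 -27.94] rot [3.14 0.   1.48] F [ -1.96 -22.32   1.74] open 0.5007122010690516
```

View pics/t2.png

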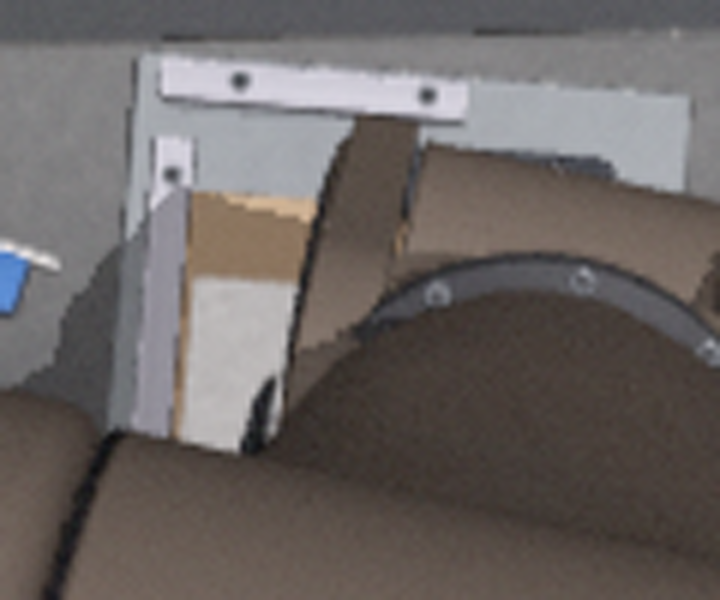

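The board is flush along the side stop. Its far edge (crop row 193) is still about 35 mm from the end stop (row 98). Next: back off, rise, shut the fingers and go behind the near edge.

```bash
python3 -m inch '[[[-0.15,0,0],0,0],[[-0.15,0,0],0,0],[[0,0,-0.8],0,0],[[0.3,-0.5,0],0,1],[[0.5,-0.6,0],0,1],[[0.5,-0.5,0],0,1],[[0,0,0.4],0,1],[[0,0,0.3],0,1],[[0,0,0.1],0,1],[[0,0,0],0,1]]'
python3 -c "
from h import *
where()"
```

```text
t: 11.5
eef_pos: [430.1, 12.9, 17.7]
tcp_rot: [-3.141, -0.0, 1.479]
ft_force: [0.0, 0.6, -0.6]
opening: 0.006
grip_force: 0.0
t 11.5 tcp [430.09  12.91  17.71] bed [-106.53   33.56] rot [-3.14 -0.    1.48] F [ 0.01  0.57 -0.57] open 0.006037688950578189
```

```bash
python3 -m inch '[[[0,0.2,0],0,1],[[0,0.2,0],0,1],[[0,0.06,0],0,1],[[0,0.06,0],0,1],[[0,0.06,0],0,1],[[0,0.06,0],0,1],[[0,0.06,0],0,1],[[0,0.06,0],0,1],[[0,0.06,0],0,1],[[0,0.06,0],0,1]]'
python3 -m inch '[[[0,0.05,0],0,1],[[0,0.04,0],0,1],[[0,0.03,0],0,1],[[0,0.02,0],0,1],[[0,0,0],0,1],[[0,0,0],0,1],[[0,0,0],0,1],[[0,0,0],0,1],[[0,0,0],0,1],[[0,0,0],0,1]]'
python3 -c "
from h import *
where()"
```

```text
t: 12.75
eef_pos: [483.0, 8.1, 17.8]
tcp_rot: [-3.141, -0.0, 1.479]
ft_force: [-1.3, -0.6, 0.5]
opening: 0.004
grip_force: 0.7
t: 14.0
eef_pos: [491.3, 7.4, 17.8]
tcp_rot: [3.141, -0.0, 1.479]
ft_force: [0.3, -0.7, 0.8]
opening: 0.002
grip_force: 0.2
t 14.0 tcp [491.3    7.36  17.83] bed [-45.07  33.78] rot [ 3.14 -0.    1.48] F [ 0.32 -0.7   0.79] open 0.0021706300445710294
```

```bash
python3 -m inch '[[[0,0.02,0],0,1],[[0,0.02,0],0,1],[[0,0.02,0],0,1],[[0,0.02,0],0,1],[[0,0,0],0,1],[[0,0,0],0,1],[[0,0,0],0,1],[[0,0,0],0,1],[[0,0,0],0,1],[[0,0,0],0,1]]'
python3 -c "
from h import *
where();T=eyes.read_camera('top');cv2.imwrite('pics/t3.png',cv2.resize(T['pixels'][95:195,235:355,::-1],None,fx=6,fy=6,interpolation=2))"
```

```text
t: 15.25
eef_pos: [496.1, 6.9, 17.8]
tcp_rot: [3.141, -0.0, 1.479]
ft_force: [0.6, -0.6, 0.8]
opening: 0.003
grip_force: 0.2
t 15.25 tcp [496.1    6.92  17.84] bed [-40.25  33.79] rot [ 3.14 -0.    1.48] F [ 0.6  -0.59  0.8 ] open 0.0030894609309094563
```

View pics/t3.png

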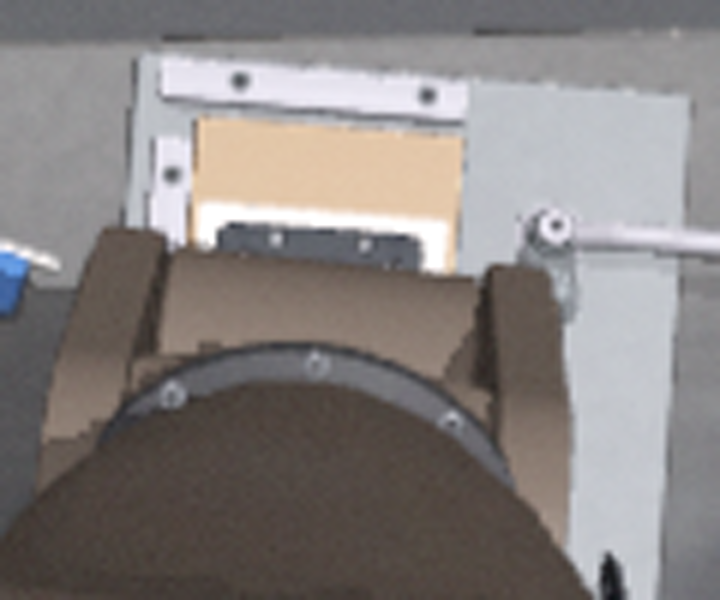

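The board is still 5 to 6 mm short of the end stop (board edge at row ~118, stop face at row ~100), and it sits square. I'll keep pushing.

```bash
python3 -m inch '[[[0,0.03,0],0,1],[[0,0.03,0],0,1],[[0,0.02,0],0,1],[[0,0.02,0],0,1],[[0,0,0],0,1],[[0,0,0],0,1],[[0,0,0],0,1],[[0,0,0],0,1],[[0,0,0],0,1],[[0,0,0],0,1]]'
python3 -c "
from h import *
where()"
```

```text
t: 16.55
eef_pos: [502.0, 6.4, 17.8]
tcp_rot: [3.141, -0.0, 1.479]
ft_force: [0.3, -0.6, 1.1]
opening: 0.004
grip_force: 0.1
t 16.55 tcp [502.04   6.36  17.82] bed [-34.28  33.8 ] rot [ 3.14 -0.    1.48] F [ 0.27 -0.58  1.15] open 0.00408895834508535
```

```bash
python3 -m inch '[[[0,0.02,0],0,1],[[0,0,0],0,1],[[0,0.02,0],0,1],[[0,0,0],0,1],[[0,0.02,0],0,1],[[0,0,0],0,1],[[0,0,0],0,1],[[0,0,0],0,1],[[0,0,0],0,1],[[0,0,0],0,1]]'
python3 -c "
from h import *
where()"
```

```text
t: 17.8
eef_pos: [503.3, 6.3, 17.6]
tcp_rot: [-3.136, -0.0, 1.479]
ft_force: [-9.6, -0.8, 7.0]
opening: 0.006
grip_force: 5.8
t 17.8 tcp [503.26   6.3   17.6 ] bed [-33.06  33.84] rot [-3.14 -0.    1.48] F [-9.58 -0.77  6.99] open 0.00581591626000434
```

```bash
python3 -m inch '[[[0,0.02,0],0,1],[[0,0,0],0,1],[[0,0,0],0,1],[[0,0,0],0,1],[[0,-0.1,0],0,1],[[0,-0.3,0],0,1],[[0,-0.4,-0.3],0,1],[[0,-0.3,-0.8],0,1],[[0,-0.6,-0.5],0,1],[[0,-0.8,0],0,1]]'
python3 -c "
from h import *
where();T=eyes.read_camera('top');cv2.imwrite('pics/t4.png',cv2.resize(T['pixels'][95:215,235:395,::-1],None,fx=5,fy=5,interpolation=2))
print(boardpose(T,(150,288)))"
```

```text
t: 19.05
eef_pos: [358.0, 19.6, 115.4]
tcp_rot: [3.136, 0.0, 1.479]
ft_force: [0.5, -1.2, -0.3]
opening: 0.008
grip_force: 0.0
t 19.05 tcp [358.04  19.57 115.41] bed [-178.88   33.43] rot [3.14 0.   1.48] F [ 0.52 -1.21 -0.27] open 0.008091058191302413
(array([581.06,  -3.18]), (151.0085906982422, 101.6383056640625), np.float64(-0.10111836237754562))
```

View pics/t4.png

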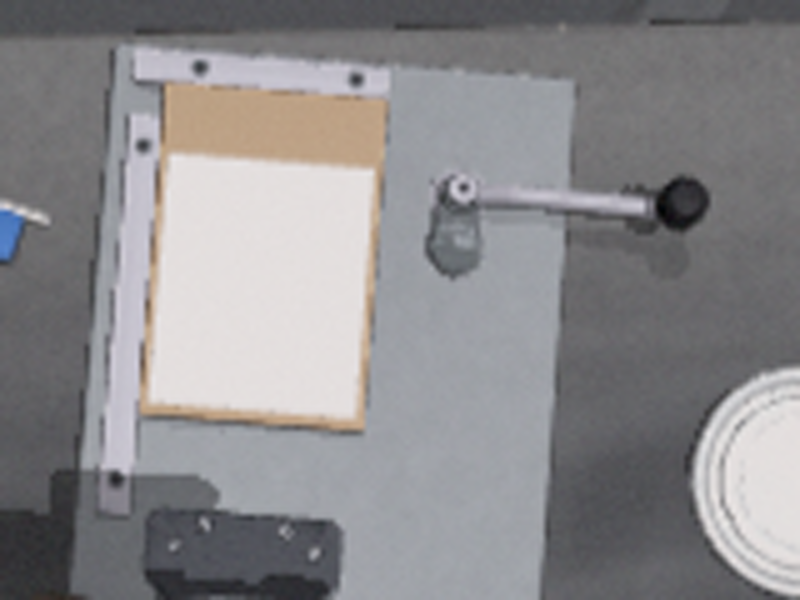

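The board is against both stops; its measured centre is (45.2, 31.7) in the bed frame, against (45, 30) when home. I'll press the long edge once more for safety before going to the lever.

```bash
python3 -m inch '[[[-0.4,0.7,0],0,0],[[-0.4,0.7,0],0,0],[[-0.4,0.8,0],0,0],[[-0.3,0.8,0],0,0],[[0,0,0.6],0,0],[[0,0,0.6],0,0],[[0,0,0.3],0,0],[[0,0,0.1],0,0],[[0.1,0,0],0,0],[[0.1,0,0],0,0]]'
python3 -m inch '[[[0.1,0,0],0,0],[[0.08,0,0],0,0],[[0.03,0,0],0,0],[[0.02,0,0],0,0],[[0.02,0,0],0,0],[[0.02,0,0],0,0],[[0,0,0],0,0],[[0,0,0],0,0],[[0,0,0],0,0],[[0,0,0],0,0]]'
python3 -c "
from h import *
where()"
```

```text
t: 20.4
eef_pos: [530.1, -74.2, 18.6]
tcp_rot: [3.14, 0.0, 1.479]
ft_force: [0.3, -0.4, -0.3]
opening: 0.5
grip_force: 0.0
t: 21.65
eef_pos: [531.0, -59.0, 17.8]
tcp_rot: [3.142, 0.0, 1.479]
ft_force: [-0.6, -5.5, 0.2]
opening: 0.501
grip_force: 2.7
t 21.65 tcp [530.98 -58.96  17.81] bed [  0.66 -28.53] rot [3.14 0.   1.48] F [-0.56 -5.54  0.16] open 0.501007602561733
```

```bash
python3 -m inch '[[[0.02,0,0],0,0],[[0,0,0],0,0],[[0,0,0],0,0],[[-0.1,0,0],0,0],[[-0.2,0,0],0,0],[[0,0,-0.8],0,1],[[0,0,-0.8],0,1],[[-0.6,0.6,0],0,1],[[-0.6,0.6,0],0,1],[[-0.5,0.6,0],0,1]]'
python3 -m inch '[[[0,0,0],0.3,1],[[0,0,0],0,1],[[0,0,0.6],0,1],[[0,0,0.6],0,1],[[0,0,0.06],0,1],[[0,0,0],0,1],[[0,0,0],0,1],[[0,0,0],0,1],[[0,0,0],0,1],[[0,0,0],0,1]]'
python3 - <<'E'
from h import *
where();print(env.state()["joints"])
P=np.array([608,-92]);p=np.array(env.state()["eef_pos"])[:2]-P;K=np.array([596.5,-185.5])-P
R=Ro.from_euler("xyz",env.state()["tcp_rot"]).as_matrix()[:2,:2]
print("tool-frame pusher-pivot",R.T@p,"knob",R.T@K,"rad",np.hypot(*p))
E
```

```text
t: 22.9
eef_pos: [628.4, -188.6, 114.1]
tcp_rot: [3.141, -0.0, 1.479]
ft_force: [-0.6, 0.2, 0.1]
opening: 0.036
grip_force: 0.0
t: 24.15
eef_pos: [627.7, -186.6, 38.4]
tcp_rot: [3.141, -0.0, 1.453]
ft_force: [-0.4, 0.1, -0.0]
opening: 0.004
grip_force: 0.0
t 24.15 tcp [ 627.71 -186.6    38.44] bed [ 108.94 -146.53] rot [ 3.14 -0.    1.45] F [-0.35  0.1  -0.02] open 0.0038967954805145095
[-0.39  0.73  1.63  0.    0.78 -0.27]
tool-frame pusher-pivot [-91.63  30.7 ] knob [-94.2   -0.42] rad 96.63511316592948
```

```bash
python3 -m inch '[[[0,-0.1,0],0,1],[[0,-0.08,0],0,1],[[-0.023,-0.134,0],1,1],[[-0.023,-0.134,0],1,1],[[-0.023,-0.134,0],1,1],[[-0.023,-0.134,0],1,1],[[-0.023,-0.134,0],1,1],[[-0.023,-0.134,0],1,1],[[-0.023,-0.134,0],1,1],[[-0.023,-0.134,0],1,1]]'
cat > lv.py <<'E'
from h import *
where()
P=np.array([608,-92]);s=env.state();p=np.array(s["eef_pos"])[:2]-P
R=Ro.from_euler("xyz",s["tcp_rot"]).as_matrix()[:2,:2]
print("tool-frame",R.T@p,"F tool",R.T@np.array(s["ft_force"])[:2])
T=eyes.read_camera("top");S=eyes.read_camera("side")
for q,n in((T,"top"),(S,"side")):
    for c in eyes.spot_point("lever_knob",q)[:2]:
        k=atz(q,c["centre"],41);d=k[:2]-P;a=np.arctan2(d[1],d[0])-BY
        print(n,c["score"],k,np.hypot(*d),"lever",(np.arctan2(-.98,.18)-a+np.pi)%(2*np.pi)-np.pi)
E
python3 lv.py
```

```text
t: 25.4
eef_pos: [554.8, -169.3, 38.4]
tcp_rot: [3.141, -0.0, 0.752]
ft_force: [0.8, -0.6, 0.0]
opening: 0.01
grip_force: 0.5
t 25.4 tcp [ 554.76 -169.27   38.35] bed [  34.69 -136.12] rot [ 3.14 -0.    0.75] F [ 0.77 -0.59  0.01] open 0.009931976190899377
tool-frame [-91.66  20.09] F tool [0.16 0.96]
side 0.62 [ 538.5  -179.14   41.  ] 111.46290934317369 lever 0.7609484960125656
```

```bash
python3 -m inch '[[[-0.023,-0.134,0],1,1],[[-0.023,-0.134,0],1,1],[[-0.023,-0.134,0],1,1],[[-0.023,-0.134,0],1,1],[[-0.023,-0.134,0],1,1],[[-0.023,-0.134,0],1,1],[[-0.023,-0.134,0],1,1],[[-0.023,-0.134,0],1,1],[[0,0,0],0,1],[[0,0,0],0,1]]'
python3 lv.py
```

```text
t: 26.85
eef_pos: [518.1, -117.4, 38.2]
tcp_rot: [-3.142, -0.0, 0.059]
ft_force: [-0.2, 0.8, 0.5]
opening: 0.005
grip_force: 0.0
t 26.85 tcp [ 518.14 -117.41   38.21] bed [ -6.64 -87.92] rot [-3.14 -0.    0.06] F [-0.22  0.77  0.52] open 0.00487816422985903
tool-frame [-91.21  20.05] F tool [-0.18 -0.78]
side 0.65 [ 512.54 -111.34   41.  ] 97.39987591199849 lever 1.458587357802985
```

```bash
python3 -m inch '[[[-0.012,-0.067,0],0.5,1],[[-0.012,-0.067,0],0.5,1],[[-0.012,-0.067,0],0.5,1],[[-0.012,-0.067,0],0.5,1],[[0,0,0],0,1],[[0,0,0],0,1],[[0,0,0],0,1],[[0,0,0],0,1],[[0,0,0],0,1],[[0,0,0],0,1]]'
python3 lv.py; python3 -c "
from h import *
T=eyes.read_camera('side');cv2.imwrite('pics/s5.png',cv2.resize(T['pixels'][120:270,160:340,::-1],None,fx=4,fy=4,interpolation=2))"
```

```text
t: 28.3
eef_pos: [515.1, -101.1, 38.2]
tcp_rot: [-3.141, 0.0, -0.118]
ft_force: [-2.1, -1.0, -0.1]
opening: 0.006
grip_force: 0.7
t 28.3 tcp [ 515.1  -101.09   38.19] bed [-11.19 -71.96] rot [-3.14  0.   -0.12] F [-2.07 -1.   -0.11] open 0.00607351108034696
tool-frame [-91.18  19.95] F tool [-1.94  1.24]
side 0.61 [ 515.37 -106.14   41.  ] 93.70131394439154 lever 1.506982853530296
```

View pics/s5.png

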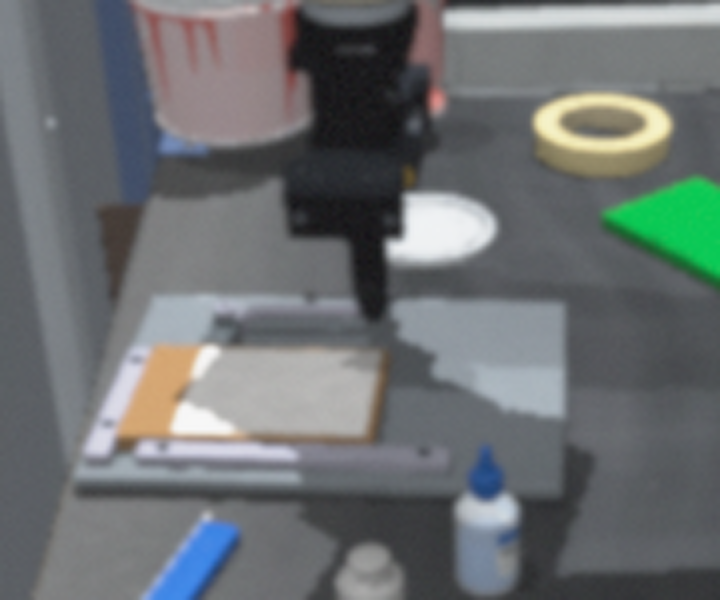

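The side view shows the lever nearly along -x, with the knob at the fingertip (crop px 375,300). I'll push on to its stop in small steps.

```bash
python3 -m inch '[[[-0.01,-0.04,0],0.3,1],[[-0.01,-0.04,0],0.3,1],[[-0.01,-0.04,0],0.3,1],[[-0.01,-0.04,0],0.3,1],[[0,0,0],0,1],[[0,0,0],0,1],[[0,0,0],0,1],[[0,0,0],0,1],[[0,0,0],0,1],[[0,0,0],0,1]]'
python3 lv.py
```

```text
t: 29.8
eef_pos: [514.3, -91.3, 38.2]
tcp_rot: [-3.142, -0.0, -0.223]
ft_force: [0.8, -1.5, 0.8]
opening: 0.003
grip_force: 0.8
t 29.8 tcp [514.32 -91.25  38.23] bed [-12.9  -62.24] rot [-3.14 -0.   -0.22] F [ 0.76 -1.49  0.78] open 0.003110698517744846
tool-frame [-91.54  19.95] F tool [1.07 1.28]
side 0.69 [511.58 -86.88  41.  ] 96.55982613795722 lever 1.7114604437987415
```

```bash
python3 -m inch '[[[-0.01,-0.04,0],0.3,1],[[-0.01,-0.04,0],0.3,1],[[0,-0.04,0],0,1],[[0,0,0],0,1],[[0,0,0],0,1],[[0,0,0],0,1],[[0,0,0],0,1],[[0,0,0],0,1],[[0,0,0],0,1],[[0,0,0],0,1]]'
python3 lv.py
```

```text
t: 31.25
eef_pos: [514.5, -87.3, 38.3]
tcp_rot: [3.138, -0.001, -0.275]
ft_force: [-9.5, -36.4, -0.7]
opening: 0.003
grip_force: 18.6
t 31.25 tcp [514.53 -87.27  38.26] bed [-13.06 -58.25] rot [ 3.14 -0.   -0.28] F [ -9.53 -36.38  -0.75] open 0.0027353488238997304
tool-frame [-91.24  20.84] F tool [ 0.71 37.6 ]
side 0.79 [510.02 -84.19  41.  ] 98.29435182209093 lever 1.7380096337197584
```

The force rose to 37 N, so the lever is on its hard stop. I'll retreat and check.

```bash
python3 -m inch '[[[0,0.1,0],0,1],[[0,0.2,0],0,1],[[0,0.3,0],0,1],[[0,0,-0.8],0,1],[[0,0,-0.8],0,1],[[-0.6,0.4,-0.3],0,1],[[-0.8,0.4,0],0,1],[[-0.8,0.4,0],0,1],[[0,0,0],0,1],[[0,0,0],0,1]]'
python3 lv.py; python3 -c "
from h import *
T=eyes.read_camera('top');cv2.imwrite('pics/t6.png',cv2.resize(T['pixels'][95:215,235:395,::-1],None,fx=5,fy=5,interpolation=2))
print(boardpose(T,(150,288)))"
```

```text
t: 32.7
eef_pos: [359.0, -152.7, 152.5]
tcp_rot: [3.141, -0.001, -0.276]
ft_force: [-0.2, -0.4, -0.6]
opening: 0.004
grip_force: 0.0
t 32.7 tcp [ 358.98 -152.74  152.51] bed [-161.77 -138.04] rot [ 3.14 -0.   -0.28] F [-0.22 -0.37 -0.55] open 0.004288496117596066
tool-frame [-223.04  126.31] F tool [-0.11  0.42]
top 0.95 [518.69 -65.53  41.  ] 93.14935192686134 lever 1.9465790586619924
side 0.76 [518.08 -93.06  41.  ] 89.92550554973982 lever 1.6467110704693528
(array([565.17, -77.  ]), (114.43537139892578, 42.28525924682617), np.float64(-0.028764137143673332))
```

View pics/t6.png

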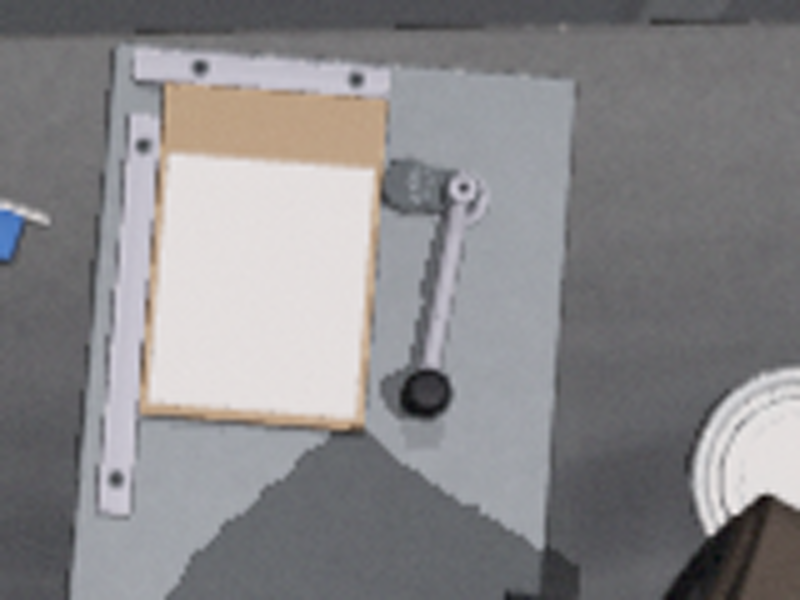

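The lever (knob at crop px 425,392) points about 0.1 rad past the -x direction, so it is at about 1.85 rad. The lobe bears on the board, the board is still tight against both stops, and the arm is clear.

```bash
python3 -c "
from cell import env
print(env.job_done())"
```

```text
the job is handed in; nothing more can be done
None
```

I pushed the board home against both stops, swung the cam lever to its hard stop at about 1.85 rad (read from the last top view) so the cam clamps it, and handed the job in at about 33 s; no verdict came back.

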